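# Close the blue parts tub on the electronics bench

## Robot

A 6-joint arm with a two-finger parallel gripper is mounted at the origin on the work surface. World frame = base frame: x ahead of the robot, y to its left, z up, the work surface at z = 0. Lengths are in m, angles in rad, forces in N, time in s.
With the tool pointing down it reaches from about 0.35 to 0.975 m from the base axis. Payload 17.4 kg.
Tool frame: the origin (TCP) lies at the very end of the fingers, on their centre line; the grasp point (between the pads) lies 19 mm behind it; z points along the fingers, y is the direction in which the jaws open and shut (so a half turn about z gives the same grasp; the last joint's range is limited). The gripper opens to 85 mm and grips with 20 to 120 N. Pads are 22 mm wide; open, the fingers measure 114 mm over their backs; the gripper's body (76 mm by 85 mm) begins 54 mm behind the grasp point. The pads swing forward as they close: fully open they stand 13 mm farther back than shut.
Start: joints at [-1.353, 0.116, 1.442, -0, 1.584, -0.038], TCP at [0.171, -0.653, 0.231] pointing down, gripper open.
Joint ranges: [-2.83, 2.83], [-0.83, 2.19], [0.07, 2.5], [-1.14, 4.28], [0.01, 3], [-2.97, 2.97]. Speed limits (rad/s): [1.89, 1.89, 2.22, 3.14, 3.14, 3.14].

## Interface

Orientations are given as a 3x3 rotation matrix whose columns are the frame's x, y, z axes.
In Python, from plant import ctrl, cams gives the robot as it stands.
- The arm moves only by the shell command python3 -m crank 'ROWS' [FORCE]. ROWS is JSON, one flat list of numbers, 5 for each row, row after row: the shift along the world's x, y, z in mm, then the turn about the world's z in degrees, then the opening, from 0 (shut) to 1 (fully open). A call has 1 to 8 rows; each row is the pose to reach, as a shift and turn from the pose measured when the call began; what a row does not reach only later rows make up. A row lasts 1/12 s, in which the tool goes at most 41.7 mm and 7.16 degrees, less where a joint would pass 70% of its speed; a pose out of reach is approached as far as the arm can. A call with a gripper value outside its range is refused whole. The fingers move at their own pace and stop on an object; FORCE is the grip in N (left out, the last holds). Time passes only in rows, so rows that repeat a pose let the fingers close. It gives the time, the measured TCP pose, the force and the opening at its end, in the units of the state.
- ctrl.state(): the state, without advancing time (a new reading comes with each control period).
- cams.camera(name): name is "scene" or "top" or "wrist"; returns the picture (480x640x3 uint8, blue, green, red); there is no depth.
- cams.camera_info(name): a dict with "intrinsics" (3x3 intrinsics, pixels), "R" (3x3) and "t" (3): a world point X has camera coordinates R X + t; the wrist camera has in their place "hand_eye" (4x4, takes a point from camera to tool coordinates, whose origin is the TCP and whose axes are the flange's). Camera axes: x right, y down, z forward; pixel columns grow to the right and rows downward; lengths in m; the calibration is good to about 2 mm. A picture is of the moment at which its call begins: read the wrist's pose just before it. camera_info takes no time and is no camera call.
- ctrl.finish_job(): hands the job in, once; it reports no verdict.
The state is a dict: "time_s": time; "joint_positions": joint angles; "joint_velocities": joint speeds; "tau": joint torques, N m; "position": TCP position; "tcp_rot": TCP orientation; "wrist_force": force on the tool from outside, world axes, zero at the start; "torque": the same for the moment, N m; "finger_gap": finger opening in m.
Only numpy, scipy, OpenCV 4.12 (cv2) and the standard library are available. Lean on these libraries where they do the work, as an engineer would, in place of code of your own. Each camera call takes 0.05 s, during which the arm holds its last target.

## Task

The blue tub of brass spacers has been left open on the repair bench. Pick up the blue lid by its knob, set it on the blue tub and press it straight down until it snaps fully home and sits level on the rim all round. Leave the orange lid lying where it is.

Things in the scene. Friction and masses are not known exactly. Their poses are not given: they have to be found in the camera images.
- blue_lid_grip (a point): Grip point on the knob of the loose blue lid (round, white knob, upright on the bench). On the lid's axis (z up), 53 mm above its foot. Bottom up: tapered plug 25 mm deep (foot 54 mm wide, bead 74 mm), flange 94 mm wide, 4 mm thick, knob 24 mm wide, 36 mm tall. The point is 28 mm above the flange's underside, 24 above its top, 12 below the knob's top. 70 g.
- blue_tub_rim (a point): Centre of the blue tub's mouth at rim height. Tub 94 mm wide, 79 inside, 60 tall, stuck down, brass inside, six sprung nibs in the mouth. The plug centres itself from up to 6 mm off. Just set down, the lid stands loose, its grip point about 36 mm above this point; pushed straight down on the knob it yields at 5 to 10 N and snaps home, flange on the rim: 28 mm. z up.
- orange_lid_grip (a point): The same point on the orange lid: loose, same shape and size as the blue lid, orange with a white knob, lying on the bench. A bystander: not to be moved.
- orange_tub_rim (a point): Centre of the mouth, at rim height, of the open orange tub: same shape as the blue tub, stuck down, steel parts inside. A bystander. The four places of lids and tubs are exchanged among one another from start to start; centres at least 125 mm apart.
Things that resemble listed ones, but are neither listed nor needed, are in the scene too. What is shaped like the part that bears blue_lid_grip but green or red is not meant.

How it is judged:
At the end, for the whole second after the job is handed in: The blue lid is snapped home on the blue tub: its flange within 3.5 mm of the rim, centred within 10 mm, level within 10 degrees, and it stays so when let go (z of blue_lid_grip in the frame of blue_tub_rim between 0.024 and 0.0315 m and horizontal distance between blue_lid_grip and blue_tub_rim below 0.01 m and angle between blue_lid_grip's own z axis and vertical below 0.17 rad); the robot touches nothing.
It fails at once if the orange lid is moved by more than 40 mm (distance of orange_lid_grip from where it was at the start of the episode above 0.04 m).
It also fails if it takes over 48 s, if anything falls off the work surface, if the arm or the gripper's body presses on something with over 40 N, if the wrist force passes 120 N, or if a joint passes its speed limit or range.

## Working session

There is one attempt and no reset: what is moved stays moved. The work goes in short steps, Python scripts to look and compute and a shell command to move; the robot and the scene stay as the last step left them, time stands still between calls to the robot, and variables do not carry over. Pictures are saved under pics/ and viewed, and the job is handed in when it is done.

```bash
ls; mkdir -p pics; python3 - <<'E'
from plant import ctrl,cams
import cv2
s=ctrl.state();print({k:s[k] for k in('time_s','position','tcp_rot','wrist_force','finger_gap')})
for n in('scene','top'):
    cv2.imwrite(f'pics/{n}0.png',cams.camera(n))
for n in('scene','top','wrist'):print(n,cams.camera_info(n))
E
```

```text
pics
{'time_s': 0.0, 'position': array([ 0.17073595, -0.65285365,  0.23057536]), 'tcp_rot': array([[ 9.67466060e-01,  2.53000729e-01, -2.33512720e-04],
       [ 2.53000832e-01, -9.67465433e-01,  1.10221782e-03],
       [ 5.29464291e-05, -1.12543725e-03, -9.99999365e-01]]), 'wrist_force': array([0.27531468, 0.13633738, 0.12275893]), 'finger_gap': 0.08556529977946707}
scene {'intrinsics': array([[553.19673812,   0.        , 314.3658891 ],
       [  0.        , 553.19673812, 234.98087495],
       [  0.        ,   0.        ,   1.        ]]), 'R': array([[ 0.89303321,  0.44975021, -0.01471146],
       [ 0.33273763, -0.68199429, -0.65128293],
       [-0.30294777,  0.57672224, -0.75869237]]), 't': array([-0.44196236, -0.12392397,  1.13754299])}
top {'intrinsics': array([[451.47953676,   0.        , 315.9626004 ],
       [  0.        , 451.47953676, 234.07609262],
       [  0.        ,   0.        ,   1.        ]]), 'R': array([[-0.00881745, -0.99995542, -0.00337717],
       [-0.98740975,  0.00924015, -0.15791331],
       [ 0.15793748,  0.00194226, -0.9874472 ]]), 't': array([0.01093027, 0.49863322, 0.71423396])}
wrist {'intrinsics': array([[381.18114179,   0.        , 313.97319213],
       [  0.        , 381.18114179, 237.37461678],
       [  0.        ,   0.        ,   1.        ]]), 'hand_eye': array([[ 1.04433011e-03, -9.59626216e-01, -2.81276440e-01,
         7.03201551e-02],
       [ 9.99999002e-01,  7.34649556e-04,  1.20642915e-03,
        -9.49392582e-04],
       [-9.51081433e-04, -2.81277419e-01,  9.59626026e-01,
        -1.43180014e-01],
       [ 0.00000000e+00,  0.00000000e+00,  0.00000000e+00,
         1.00000000e+00]])}
```

View pics/scene0.png

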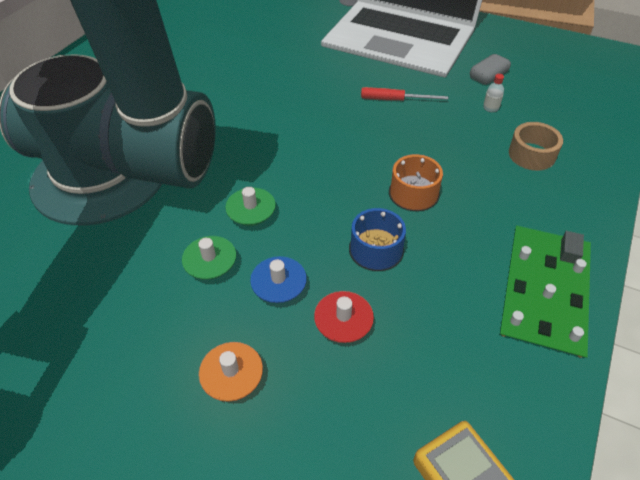

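View pics/top0.png

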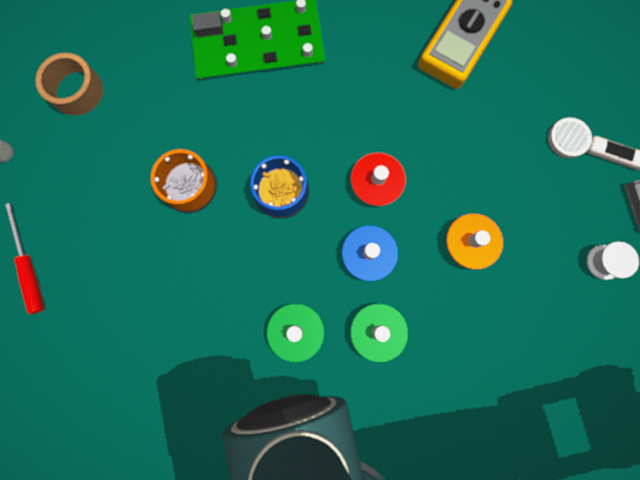

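The only blue lid is at top (370,252) / scene (279,280). The red lid at top (378,178), the green lids at (295,333) and (380,333) and the orange lid at (474,241) have the wrong colour. The blue tub with brass inside is at top (279,186) / scene (377,240). I'll confirm this in a crop and measure.

```bash
cat > h.py <<'E'
import numpy as np,cv2
from plant import ctrl,cams
def ray(name,px,s=None):
    i=cams.camera_info(name);K=i['intrinsics']
    d=np.linalg.inv(K)@np.c_[px,np.ones(len(px))].T
    if name=='wrist':
        H=i['hand_eye'];T=np.eye(4);T[:3,:3]=s['tcp_rot'];T[:3,3]=s['position'];M=T@H
        return M[:3,3],(M[:3,:3]@d).T
    R=i['R'];return -R.T@i['t'],(R.T@d).T
def plane(name,px,z,s=None):
    c,d=ray(name,np.atleast_2d(np.float64(px)),s)
    return (c+d*((z-c[2])/d[:,2])[:,None])[:,:2]
def blue(im):
    h=cv2.cvtColor(im,cv2.COLOR_BGR2HSV);m=cv2.inRange(h,(104,110,50),(128,255,255))
    cs,_=cv2.findContours(m,cv2.RETR_EXTERNAL,cv2.CHAIN_APPROX_NONE)
    return m,[c[:,0,:] for c in sorted(cs,key=cv2.contourArea,reverse=True) if cv2.contourArea(c)>300]
from scipy.optimize import least_squares
def circ(P,r=None):
    f=lambda p:np.hypot(P[:,0]-p[0],P[:,1]-p[1])-(p[2] if r is None else r)
    o=least_squares(f,[*P.mean(0),.047],loss='soft_l1',f_scale=.001);return o.x,np.abs(o.fun).mean()
E
python3 - <<'E'
from h import *
ims={n:cv2.imread(f'pics/{n}0.png') for n in('scene','top')}
for n,im in ims.items():
    m,cs=blue(im)
    for c in cs:
        c=cv2.convexHull(c.astype(np.int32))[:,0,:]
        print(n,c.mean(0),cv2.boundingRect(c),'z29',circ(plane(n,c,.029)),'z60',circ(plane(n,c,.06)))
a=cv2.resize(ims['top'][130:300,230:430],None,fx=3,fy=3,interpolation=2)
cv2.imwrite('pics/crop0.png',a)
E
```

```text
scene [378.37931034 237.68965517] (351, 208, 55, 62) z29 (array([0.58202177, 0.0683609 , 0.06581262]), np.float64(0.005618962172877059)) z60 (array([0.59028005, 0.04305607, 0.06307301]), np.float64(0.005386378581932878))
scene [277.11111111 282.25925926] (251, 257, 55, 46) z29 (array([ 0.47098131, -0.08639367,  0.04648482]), np.float64(0.0002950288033135439)) z60 (array([ 0.48382995, -0.10529592,  0.04455553]), np.float64(0.0002828701139709938))
top [276.85714286 188.71428571] (250, 156, 58, 61) z29 (array([0.58604814, 0.06885267, 0.05199804]), np.float64(0.0018867346269328246)) z60 (array([0.57757351, 0.06622552, 0.04985816]), np.float64(0.0018095251076094534))
top [368.53125 253.625  ] (342, 226, 56, 55) z29 (array([ 0.46791938, -0.0830996 ,  0.04671139]), np.float64(0.00016588167824569604)) z60 (array([ 0.46429518, -0.07948518,  0.04479353]), np.float64(0.00015907352706212075))
```

View pics/crop0.png

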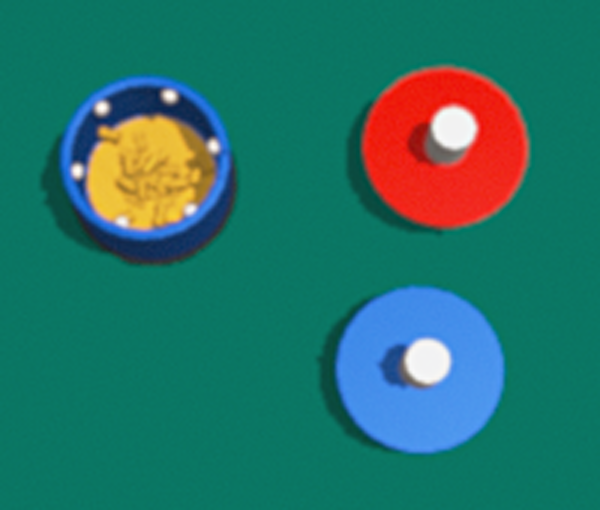

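The crop confirms the blue lid, knob up (crop 425,360), and the open blue tub holding brass, with its bright rim ring centred near crop (147,158). I'll fit the rim more precisely next.

```bash
python3 - <<'E'
from h import *
s=ctrl.state()
for n in('scene','top'):
    im=cv2.imread(f'pics/{n}0.png')
    h=cv2.cvtColor(im,cv2.COLOR_BGR2HSV)
    for v in(120,150,175):
        m=cv2.inRange(h,(100,100,v),(128,255,255))
        if n=='top': m[:,330:]=0; m[225:]=0
        else: m[:,:330]=0
        p=np.argwhere(m)[:,::-1]
        if len(p)>30:
            hull=cv2.convexHull(p.astype(np.int32))[:,0,:]
            print(n,v,len(p),hull.mean(0),circ(plane(n,hull,.06)))
    # knob top: white blobs
    m=cv2.inRange(h,(0,0,215),(179,40,255))
    nn,l,st,ce=cv2.connectedComponentsWithStats(m)
    k=np.array([279,270]) if n=='scene' else np.array([372,251])
    for i in range(1,nn):
        if np.hypot(*(ce[i]-k))<15 and st[i][4]>15:print(n,'knob',ce[i],st[i],plane(n,ce[i],.065))
# orange lid
im=cv2.imread('pics/top0.png');h=cv2.cvtColor(im,cv2.COLOR_BGR2HSV);m=cv2.inRange(h,(8,150,120),(20,255,255));m[:,:430]=0;m[:200]=0;m[280:]=0
p=np.argwhere(m)[:,::-1];print('orange',circ(plane('top',cv2.convexHull(p.astype(np.int32))[:,0,:],.029)))
E
```

```text
scene 120 429 [379.25925926 227.92592593] (array([0.58591999, 0.06574797, 0.04669601]), np.float64(0.00030454283716364856))
scene 150 278 [377.46428571 229.39285714] (array([0.58585528, 0.06596003, 0.04557025]), np.float64(0.0002658540639842144))
top 120 653 [275.93103448 181.48275862] (array([0.58331139, 0.0684315 , 0.04700264]), np.float64(0.0002268919461952296))
top 150 587 [276.75   182.6875] (array([0.58367172, 0.06840397, 0.04670668]), np.float64(0.00016667588502418396))
top 175 487 [278.1        181.96666667] (array([0.58376068, 0.06840751, 0.04616086]), np.float64(0.00011626034232174223))
top knob [372.24698795 249.84337349] [365 243  15  15 166] [[ 0.46821181 -0.08365948]]
orange (array([ 0.48661302, -0.26066158,  0.04721746]), np.float64(0.0001592173123938259))
```

```bash
python3 -m crank '[149,284,0,0,1, 149,284,0,0,1, 149,284,0,0,1, 149,284,0,0,1, 149,284,0,0,1, 149,284,0,0,1, 149,284,0,0,1, 149,284,0,0,1]' 40
```

```text
time_s: 0.77
position: [0.3205, -0.3661, 0.2305]
tcp_rot: [[0.967, 0.254, 0.0], [0.254, -0.967, 0.001], [0.0, -0.001, -1.0]]
wrist_force: [0.1, -0.2, 1.0]
finger_gap: 0.0856
```

```bash
python3 -m crank '[149,282,0,0,1, 149,282,0,0,1, 149,282,0,0,1, 149,282,0,0,1, 149,282,0,0,1, 149,282,0,0,1, 149,282,0,0,1, 149,282,0,0,1]' && python3 - <<'E'
from h import *
import time
s=ctrl.state();im=cams.camera('wrist');cv2.imwrite('pics/w1.png',im);print(s['position'],s['joint_velocities'].round(3))
m,cs=blue(im)
for c in cs:
    c=cv2.convexHull(c.astype(np.int32))[:,0,:];print(cv2.boundingRect(c),circ(plane('wrist',c,.029,s)),circ(plane('wrist',c,.06,s)))
E
```

```text
time_s: 1.43
position: [0.4702, -0.0812, 0.2305]
tcp_rot: [[0.967, 0.255, 0.0], [0.255, -0.967, 0.002], [0.001, -0.001, -1.0]]
wrist_force: [0.5, -0.8, -0.8]
finger_gap: 0.0857
[ 0.47021234 -0.08118845  0.2304593 ] [ 0.716  0.24  -0.181 -0.008 -0.059  0.698]
(263, 154, 102, 101) (array([ 0.46942299, -0.08063384,  0.04665179]), np.float64(0.00023293450206490605)) (array([ 0.47558233, -0.07901044,  0.04245589]), np.float64(0.00021201980679628983))
(90, 0, 145, 90) (array([0.59173267, 0.07578822, 0.05870856]), np.float64(0.0025848933630072493)) (array([0.58680291, 0.06336087, 0.05334849]), np.float64(0.002356299648162457))
```

View pics/w1.png

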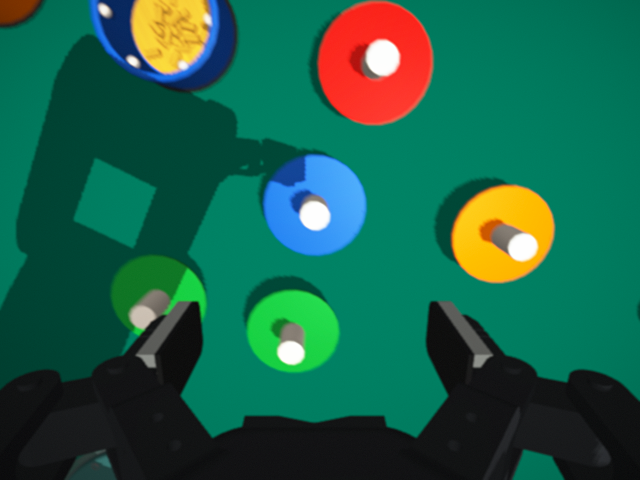

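The wrist view shows the blue lid at (314,205), its knob at (315,214), and no obstacles around it. The arm was still moving during the shot, so I'll descend part way, settle and measure again.

```bash
python3 -m crank '[-1,-3,-30,0,1, -1,-3,-60,0,1, -1,-3,-90,0,1, -1,-3,-110,0,1, -1,-3,-110,0,1, -1,-3,-110,0,1, -1,-3,-110,0,1]' && python3 - <<'E'
from h import *
s=ctrl.state();im=cams.camera('wrist');cv2.imwrite('pics/w2.png',im);print(s['position'],s['joint_velocities'].round(3))
m,cs=blue(im)
for c in cs:
    c=cv2.convexHull(c.astype(np.int32))[:,0,:];print(cv2.boundingRect(c),circ(plane('wrist',c,.029,s)))
E
```

```text
time_s: 2.07
position: [0.4712, -0.0817, 0.1218]
tcp_rot: [[0.967, 0.256, 0.002], [0.256, -0.967, 0.003], [0.003, -0.002, -1.0]]
wrist_force: [0.2, -0.6, 1.3]
finger_gap: 0.0854
[ 0.47115033 -0.08168304  0.12180939] [ 0.001 -0.008 -0.009 -0.001 -0.004 -0.001]
(243, 171, 144, 139) (array([ 0.46842823, -0.0824719 ,  0.04662481]), np.float64(0.00014738307723375212))
(0, 0, 200, 77) (array([0.59480197, 0.07282488, 0.06307251]), np.float64(0.0020970218676608205))
```

View pics/w2.png

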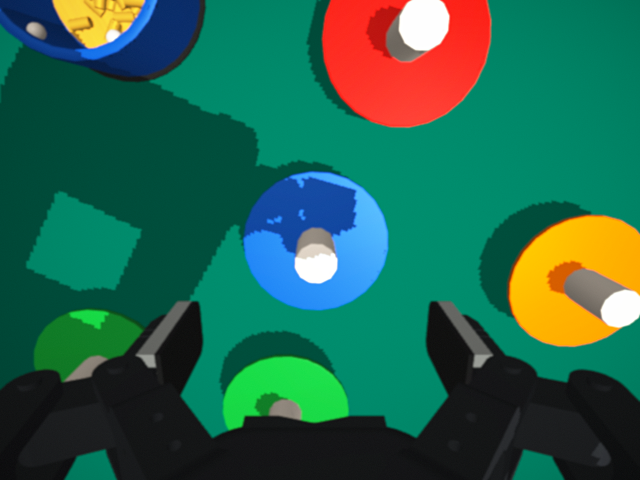

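```bash
python3 -m crank '[-2.5,-1.5,-30,0,1, -2.5,-1.5,-60,0,1, -2.5,-1.5,-80,0,1, -2.5,-1.5,-86,0,1, -2.5,-1.5,-86,0,1, -2.5,-1.5,-86,0,1, -2.5,-1.5,-86,0,1]'
```

```text
time_s: 2.7
position: [0.4699, -0.0835, 0.0381]
tcp_rot: [[0.967, 0.256, 0.005], [0.256, -0.967, 0.002], [0.005, -0.001, -1.0]]
wrist_force: [0.0, -0.2, 0.2]
finger_gap: 0.0854
```

```bash
python3 -m crank '[0,0,0,0,0, 0,0,0,0,0, 0,0,0,0,0, 0,0,0,0,0, 0,0,0,0,0, 0,0,0,0,0, 0,0,0,0,0, 0,0,0,0,0]' 50
```

```text
time_s: 3.37
position: [0.47, -0.0835, 0.0383]
tcp_rot: [[0.967, 0.256, 0.005], [0.256, -0.967, 0.002], [0.006, -0.001, -1.0]]
wrist_force: [-1.2, 0.2, 4.4]
finger_gap: 0.0227
```

```bash
python3 -m crank '[0,0,15,0,0, 0,0,30,0,0, 0,0,60,0,0, 0,0,90,0,0, 0,0,110,0,0, 0,0,110,0,0, 0,0,110,0,0]' && python3 - <<'E'
from h import *
s=ctrl.state();im=cams.camera('wrist');cv2.imwrite('pics/w3.png',im);print(s['position'],s['finger_gap'])
cv2.imwrite('pics/s3.png',cams.camera('scene'))
E
```

```text
time_s: 3.95
position: [0.4703, -0.0836, 0.149]
tcp_rot: [[0.967, 0.256, 0.007], [0.256, -0.967, 0.002], [0.007, 0.0, -1.0]]
wrist_force: [-0.3, -0.2, -1.4]
finger_gap: 0.0222
[ 0.47031812 -0.08359254  0.1490498 ] 0.022151267344400045
```

View pics/w3.png

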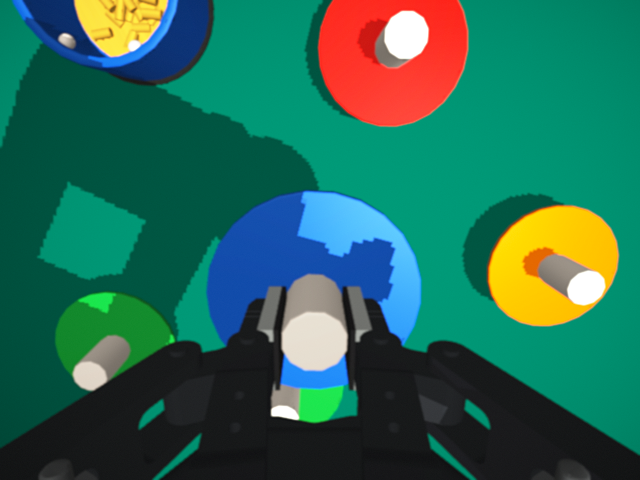

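View pics/s3.png

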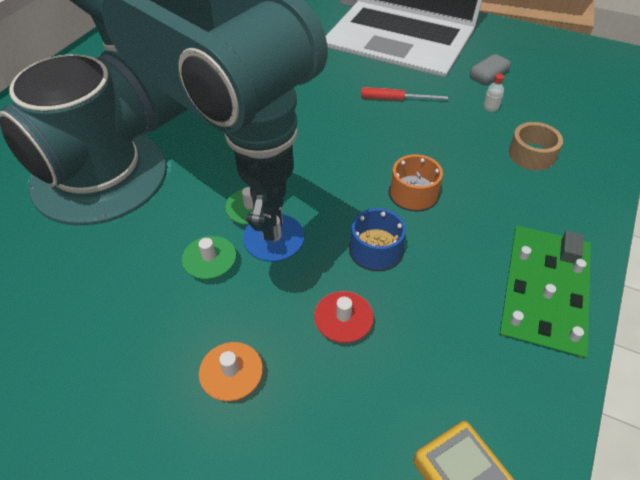

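The lid is lifted and hangs level in the jaws (wrist ~(314,290)), and the neighbouring lids are undisturbed. Next I'll measure its offset in the hand.

```bash
python3 - <<'E'
from h import *
s=ctrl.state();im=cv2.imread('pics/w3.png')
m,cs=blue(im);m[:, :200]=0
p=np.argwhere(m)[:,::-1];hull=cv2.convexHull(p.astype(np.int32))[:,0,:]
P=hull[(hull[:,1]<330)]
x,e=circ(plane('wrist',P,s['position'][2]-.0092,s));print(x,e,x[:2]-s['position'][:2])
E
```

```text
[ 0.5146717  -0.06031575  0.06853652] 0.006833971359990918 [0.04510589 0.02306513]
```

```bash
python3 -m crank '[20,26,2,0,0, 42,55,2,0,0, 64,84,2,0,0, 86,113,2,0,0, 105,138,2,0,0, 115,150,2,0,0, 115,150,2,0,0, 115,150,2,0,0]' && python3 - <<'E'
from h import *
s=ctrl.state();im=cams.camera('wrist');cv2.imwrite('pics/w4.png',im);print(s['position'],s['finger_gap'],s['joint_velocities'].round(2))
cv2.imwrite('pics/s4.png',cams.camera('scene'))
E
```

```text
time_s: 4.72
position: [0.5842, 0.0668, 0.1476]
tcp_rot: [[0.966, 0.257, 0.001], [0.257, -0.966, 0.002], [0.002, -0.001, -1.0]]
wrist_force: [0.1, 0.2, -1.5]
finger_gap: 0.0226
[0.58416469 0.06682252 0.14758894] 0.022638681832183816 [-0.02 -0.03  0.02 -0.    0.01 -0.01]
```

View pics/w4.png

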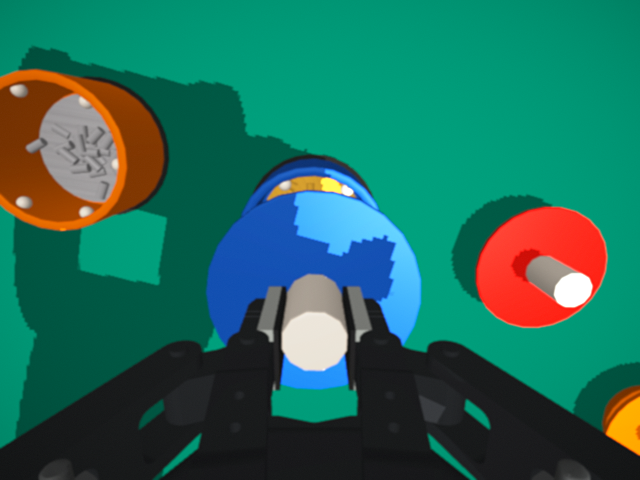

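View pics/s4.png

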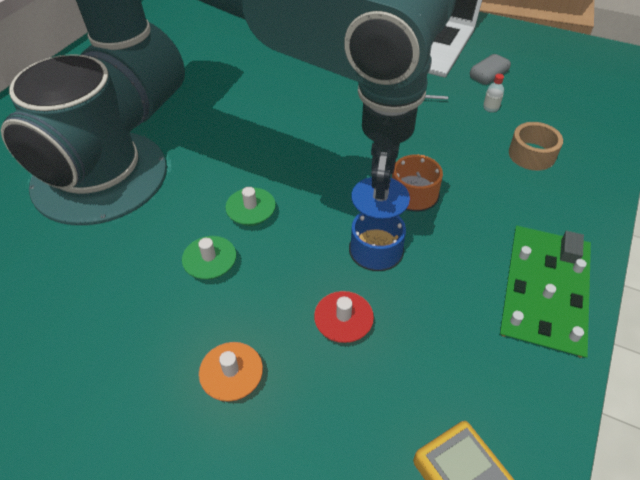

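The lid hangs above the tub, with the rim partly visible behind it at wrist (313,175). The tub blob spoiled my offset fit, so I'll redo it with that masked out.

```bash
python3 - <<'E'
from h import *
s=dict(ctrl.state());R=s['tcp_rot']
im=cv2.imread('pics/w3.png')
m,_=blue(im);m[:, :200]=0;m[:150]=0;m[:,430:]=0
hull=cv2.convexHull(np.argwhere(m)[:,::-1].astype(np.int32))[:,0,:]
P=hull[(hull[:,1]<335)]
s['position']=np.array([.4703,-.0836,.149])
for rr in(None,.047):
    x,e=circ(plane('wrist',P,.1398,s),rr);print('w3 offset',x[:2]-s['position'][:2],x[2],e)
im=cv2.imread('pics/s3.png');m,_=blue(im);m[:,330:]=0
hull=cv2.convexHull(np.argwhere(m)[:,::-1].astype(np.int32))[:,0,:]
x,e=circ(plane('scene',hull,.1398));print('s3',x,e,x[:2]-s['position'][:2])
# far rim arc in w4
s['position']=ctrl.state()['position']
im=cv2.imread('pics/w4.png');h=cv2.cvtColor(im,cv2.COLOR_BGR2HSV)
m=cv2.inRange(h,(100,100,150),(128,255,255));m[192:]=0
a=np.argwhere(m)[:,::-1];a=a[(a[:,0]>240)&(a[:,0]<385)]
top=np.array([[u,a[a[:,0]==u,1].min()] for u in np.unique(a[:,0])])
print(top[::8].tolist())
x,e=circ(plane('wrist',top,.06,s),.047);print('rim w4',x,e)
E
```

```text
w3 offset [-0.0011738   0.00062214] 0.04639248822235117 0.00012318541454358866
w3 offset [-0.00179049  0.00034678] 0.047 0.0003639179541315506
s3 [ 0.47209051 -0.08826544  0.04627779] 0.0003736353150667065 [ 0.00179051 -0.00466544]
[[257, 190], [265, 183], [273, 177], [281, 173], [289, 170], [297, 168], [305, 167], [313, 167], [321, 167], [329, 168], [337, 171], [345, 174], [353, 178], [361, 185]]
rim w4 [0.58333293 0.06779249 0.047     ] 0.00015855581742761236
```

By wrist camera the lid is within 1 mm of the rim axis. The scene camera disagrees by about 4 mm in y, which is still inside the 6 mm capture range, so I'll shift +1 mm in y and lower.

```bash
python3 -m crank '[0.5,1,-20,0,0, 0.5,1,-40,0,0, 0.5,1,-54,0,0, 0.5,1,-60,0,0, 0.5,1,-62,0,0, 0.5,1,-62,0,0]' 80
```

```text
time_s: 5.32
position: [0.5844, 0.0666, 0.0867]
tcp_rot: [[0.967, 0.256, 0.003], [0.256, -0.967, 0.002], [0.003, -0.001, -1.0]]
wrist_force: [-0.6, 0.1, 0.3]
finger_gap: 0.0218
```

```bash
python3 -m crank '[0,0,-2,0,0, 0,0,-4,0,0, 0,0,-4,0,0]'; python3 -m crank '[0,0,-2,0,0, 0,0,-4,0,0, 0,0,-4,0,0]'
```

```text
time_s: 5.57
position: [0.5848, 0.0667, 0.0832]
tcp_rot: [[0.967, 0.256, 0.004], [0.256, -0.967, 0.002], [0.005, -0.001, -1.0]]
wrist_force: [1.8, 1.4, -0.1]
finger_gap: 0.0213
time_s: 5.82
position: [0.5849, 0.0669, 0.0792]
tcp_rot: [[0.967, 0.256, 0.004], [0.256, -0.967, 0.003], [0.005, -0.001, -1.0]]
wrist_force: [1.5, 3.2, 0.9]
finger_gap: 0.0219
```

```bash
python3 -m crank '[0,0,-2,0,0, 0,0,-3,0,0, 0,0,-3,0,0]'; python3 -m crank '[0,0,-2,0,0, 0,0,-3,0,0, 0,0,-3,0,0]'
```

```text
time_s: 6.07
position: [0.5844, 0.0669, 0.0752]
tcp_rot: [[0.967, 0.256, 0.003], [0.256, -0.967, 0.003], [0.004, -0.002, -1.0]]
wrist_force: [1.6, 2.5, -6.6]
finger_gap: 0.0221
time_s: 6.32
position: [0.5846, 0.0671, 0.0733]
tcp_rot: [[0.967, 0.256, 0.004], [0.256, -0.967, 0.003], [0.004, -0.002, -1.0]]
wrist_force: [-5.7, 4.1, 12.5]
finger_gap: 0.022
```

```bash
python3 -m crank '[0,0,-1.5,0,0, 0,0,-1.5,0,0, 0,0,-1.5,0,0]'; python3 -m crank '[0,0,-1.5,0,0, 0,0,-1.5,0,0, 0,0,-1.5,0,0]'
```

```text
time_s: 6.57
position: [0.5847, 0.0671, 0.0733]
tcp_rot: [[0.967, 0.256, 0.004], [0.256, -0.967, 0.003], [0.005, -0.001, -1.0]]
wrist_force: [-8.2, 2.0, 16.0]
finger_gap: 0.0219
time_s: 6.82
position: [0.5847, 0.0671, 0.0733]
tcp_rot: [[0.967, 0.256, 0.004], [0.256, -0.967, 0.002], [0.005, -0.001, -1.0]]
wrist_force: [-10.2, 1.2, 18.5]
finger_gap: 0.0216
```

The lid hit a hard stop at TCP z 0.0733, against 0.0732 expected for home, and the force is rising with no further motion. I'll release and retreat upward.

```bash
python3 -m crank '[0,0,0,0,1, 0,0,0,0,1, 0,0,0,0,1, 0,0,0,0,1, 0,0,0,0,1, 0,0,0,0,1, 0,0,0,0,1, 0,0,0,0,1]' && python3 -m crank '[0,0,30,0,1, 0,0,60,0,1, 0,0,90,0,1, 0,0,120,0,1, 0,0,120,0,1, 0,0,120,0,1, 0,0,120,0,1]' && python3 - <<'E'
from h import *
s=ctrl.state();im=cams.camera('wrist');cv2.imwrite('pics/w5.png',im)
sc=cams.camera('scene');cv2.imwrite('pics/s5.png',cv2.resize(sc[130:330,260:500],None,fx=3,fy=3,interpolation=2))
m,cs=blue(im)
h=cv2.cvtColor(im,cv2.COLOR_BGR2HSV)
c=cv2.convexHull(cs[0].astype(np.int32))[:,0,:]
print(s['position'],cv2.boundingRect(c))
for z in(.064,.072):print(z,circ(plane('wrist',c,z,s)))
E
```

```text
time_s: 7.48
position: [0.5847, 0.0671, 0.0732]
tcp_rot: [[0.967, 0.256, 0.004], [0.256, -0.967, 0.002], [0.005, -0.001, -1.0]]
wrist_force: [0.3, 0.1, 0.2]
finger_gap: 0.085
time_s: 8.07
position: [0.5845, 0.067, 0.1925]
tcp_rot: [[0.967, 0.256, 0.004], [0.256, -0.967, 0.002], [0.004, -0.001, -1.0]]
wrist_force: [-0.1, 0.8, -0.6]
finger_gap: 0.0852
[0.58446083 0.06704541 0.19251847] (250, 155, 127, 131)
0.064 (array([0.5855892 , 0.06878707, 0.04786931]), np.float64(0.0010500060312266493))
0.072 (array([0.5875349 , 0.06928866, 0.04646121]), np.float64(0.0010195567289136445))
```

View pics/w5.png

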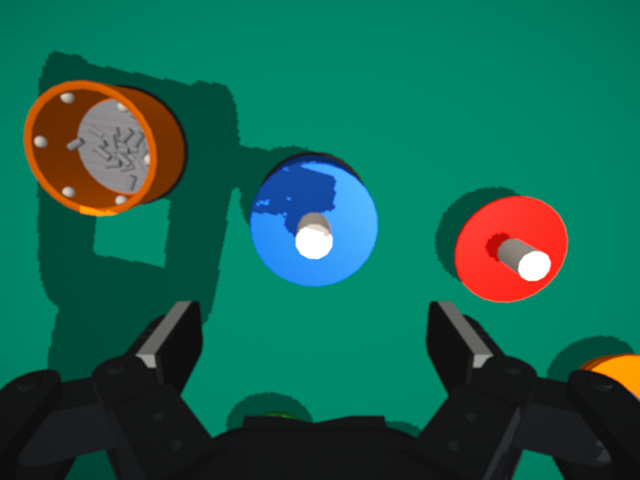

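View pics/s5.png

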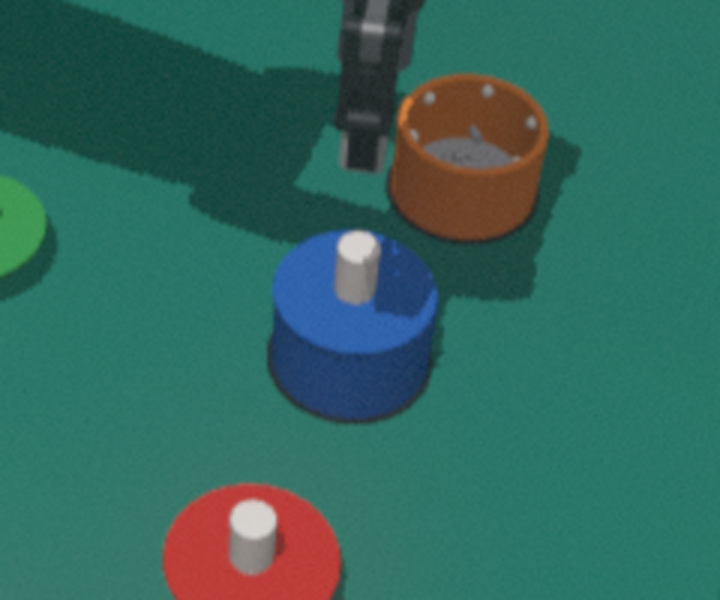

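The wrist and scene views show the lid centred and the flange flush on the tub wall, with no visible gap (crop 355,320). If the knob had slipped in the jaws, the stop height would have looked similar, so I'll check independently by touching the knob top with shut fingers. Home is z≈0.100, loose is ≈0.108.

```bash
python3 -m crank '[0,0,-20,0,0, 0,0,-40,0,0, 0,0,-60,0,0, 0,0,-70,0,0, 0,0,-77,0,0, 0,0,-80,0,0, 0,0,-80,0,0, 0,0,-80,0,0]'; python3 -m crank '[0,0,-2,0,0, 0,0,-4,0,0, 0,0,-4,0,0]';python3 -m crank '[0,0,-2,0,0, 0,0,-4,0,0, 0,0,-4,0,0]'
```

```text
time_s: 8.83
position: [0.5846, 0.0671, 0.1126]
tcp_rot: [[0.967, 0.256, 0.003], [0.256, -0.967, 0.002], [0.004, -0.001, -1.0]]
wrist_force: [0.3, 0.1, 0.7]
finger_gap: 0.0001
time_s: 9.08
position: [0.5846, 0.0671, 0.1087]
tcp_rot: [[0.967, 0.256, 0.004], [0.256, -0.967, 0.002], [0.004, -0.001, -1.0]]
wrist_force: [-0.1, 0.6, 0.5]
finger_gap: -0.0002
time_s: 9.33
position: [0.5844, 0.0671, 0.1042]
tcp_rot: [[0.967, 0.256, 0.003], [0.256, -0.967, 0.002], [0.003, -0.001, -1.0]]
wrist_force: [0.3, -0.5, -0.2]
finger_gap: 0.0002
```

Still free at 0.104, so the lid isn't standing loose. I'll go on to contact with a light push.

```bash
python3 -m crank '[0,0,-2,0,0, 0,0,-3,0,0, 0,0,-3,0,0]'; python3 -m crank '[0,0,-2,0,0, 0,0,-3,0,0, 0,0,-3,0,0]'
```

```text
time_s: 9.58
position: [0.5843, 0.0671, 0.1008]
tcp_rot: [[0.967, 0.256, 0.003], [0.256, -0.967, 0.002], [0.003, -0.002, -1.0]]
wrist_force: [-0.3, -0.4, -1.4]
finger_gap: -0.0
time_s: 9.83
position: [0.5846, 0.0671, 0.0999]
tcp_rot: [[0.967, 0.256, 0.004], [0.256, -0.967, 0.002], [0.004, -0.001, -1.0]]
wrist_force: [-10.3, -1.9, 21.0]
finger_gap: -0.0003
```

Firm contact at 0.0999 m under 21 N means the lid is home. I'll retreat, look once more, and hand in.

```bash
python3 -m crank '[0,0,20,0,0, 0,0,50,0,0, 0,0,80,0,0, 0,0,110,0,0, 0,0,130,0,0, 0,0,130,0,0, 0,0,130,0,0, 0,0,130,0,0]' && python3 - <<'E'
from h import *
sc=cams.camera('scene');cv2.imwrite('pics/s6.png',sc)
t=cams.camera('top')
h=cv2.cvtColor(t,cv2.COLOR_BGR2HSV);m=cv2.inRange(h,(8,150,120),(20,255,255));m[:,:430]=0;m[:200]=0;m[280:]=0
p=np.argwhere(m)[:,::-1];print('orange',circ(plane('top',cv2.convexHull(p.astype(np.int32))[:,0,:],.029)))
E
```

```text
time_s: 10.5
position: [0.5844, 0.0671, 0.229]
tcp_rot: [[0.967, 0.256, 0.003], [0.256, -0.967, 0.002], [0.003, -0.001, -1.0]]
wrist_force: [0.3, 0.1, -0.4]
finger_gap: 0.0002
orange (array([ 0.4865544 , -0.26066699,  0.04720364]), np.float64(0.00014777158961140624))
```

View pics/s6.png

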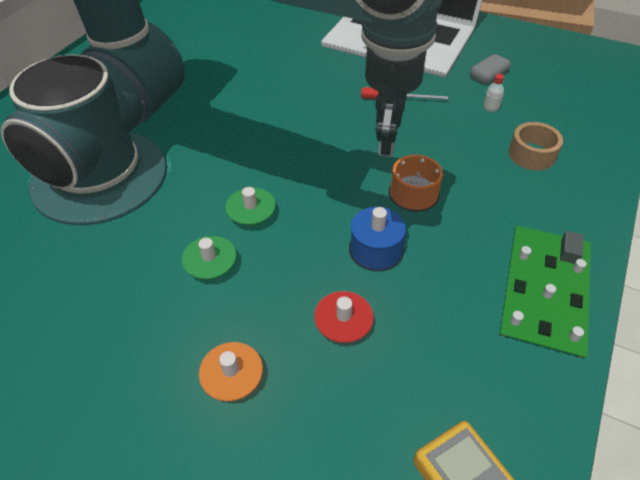

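The lid sits flush on the blue tub (377,235), the gripper is clear above it, and the orange lid hasn't moved.

```bash
python3 -c "
from plant import ctrl
print(ctrl.finish_job())"
```

```text
the job is handed in; nothing more can be done
None
```

I gripped the blue lid by its knob, set it on the blue tub, pressed it home and handed the job in at about 10.5 s, with the gripper clear above it.

- **Seated:** pressing met a hard stop at TCP z = 0.0733 m, against 0.0732 m expected. To rule out the knob slipping in the jaws, I touched its top with shut fingers. It met firm contact at 0.0999 m under 21 N, where about 0.100 m means home and 0.108 m means loose.
- **Level and centred:** the pictures show the flange flush on the rim. I judged level by eye and did not measure the angle. The last wrist-camera fit put the lid within about 2–3 mm of the tub's centre, but it was rough because dark tub wall was mixed into the outline.
- **Orange lid:** it moved less than 0.1 mm by the top camera.
- **Disagreements:** before lowering, the scene camera put the lid about 4 mm from where the wrist camera did. I trusted the wrist camera, and the lid went in. My first measurement of the lid in the jaws was spoiled by the tub in the picture, so I redid it.

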